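# Index the filing turntable to its next hole

## Task

A round blank has just been loaded in the chuck of the indexing turntable, and its spring plunger still stands in the loading slot. Pull the plunger up out of the slot, swing the stage anticlockwise (seen from above) to the next hole of the index ring, feeling for it, and let the pin spring fully home there so that the stage is locked. Go gently without ever forcing the pin, let go of the plunger at the end, and leave the other things on the bench where they are.

Things in the scene. Friction and masses are not known exactly. Their poses are not given: they have to be found in the camera images.
- base: Fixed grey cast base of the indexing turntable: a disc 264 mm across, 22 mm high, bolted down by four lugs. Origin: centre of its underside, on the vertical turning axis of the stage; z up, -x its front. A flat steel index ring is clamped on it.
- ring_face (a point): Axis point level with the top face of the index ring (34 mm above the bench; radii 82 to 128 mm). On its 104 mm circle are an arc-shaped loading slot (36 mm long, the pin swings 0.13 rad each way in it) near the base's front, and four 9.5 mm holes, 45, 135, 225 and 315 degrees anticlockwise from the slot's middle. The ring is set up to 0.08 rad either way round the base; this is not measured.
- chuck_top (a point): Top of the blank in the chuck, on the turning axis, 120 mm above the bench; it turns with the stage. The chuck is 100 mm across, the stage's disc 156 mm across with its top at 48 mm.
- stage (a joint): Angle of the stage about the base's vertical axis, rad, growing anticlockwise seen from above; at 0 the plunger arm points along the base's -x. It turns stiffly (2 to 5 N at the knob) and stays where it is left. It starts within 0.05 of 0, in the loading slot; the next hole is at 0.785 plus or minus 0.08, to be found by feel or sight.
- plunger (a joint): Pull of the spring plunger, m: 0 fully home (pin 7 mm deep in slot or hole), about 0.006 with the pin's tip on the ring's face, 0.012 at the end stop. Its spring draws it down with 6 N at 0, 10 N at the stop. Let go over the face, the pin rides on the ring under its spring and drops in by itself when a hole comes under it; the stage then stops hard.
- knob (a point): Middle of the plunger's round black knob, the grip: an upright cylinder 26 mm across, 20 mm tall (10 mm either side of this point), 104 mm from the turning axis, 75 mm above the bench when home; rises with the plunger. Under it a steel sleeve 20 mm wide and 14 mm tall on the stage's arm, whose top is 26 mm below this point. Pushed sideways it turns the stage.
- pin: Upright steel plunger pin, 8 mm thick, round end, under the knob on the same axis. Origin: its tip; z up. Loads on it above 30 N count as forcing and burr the ring; riding on the ring it bears with about 9 N.
- blank: Loose round steel blank standing beside the base, 36 mm across, 70 mm tall; origin at the centre of its underside. To be left alone.
- chuck_key: Loose T-handled chuck key lying beside the base, 100 mm long, 18 mm high, 100 mm across its handle bar; origin under the middle of the bar. To be left alone.
- file: Loose flat file with wooden handle, 315 mm long, lying flat. To be left alone.
- try_square: Loose steel try square, blade 130 mm, stock 80 mm, lying flat. To be left alone.
- hammer: Loose hammer lying on the bench. To be left alone.
- vee_block: Loose steel vee block, 60 x 50 x 48 mm. To be left alone.
- swarf_brush: Loose bench brush, 235 mm long. To be left alone.

How it is judged (in metres and radians):
On the way, in this order (a step that is already met when the one before it is completed fails the run):
1. the plunger is pulled up until its pin is clear of the loading slot (value of joint plunger above 0.0073 m), for 0.1 s.
2. the stage is swung anticlockwise off the loading slot with the pin still clear of it (value of joint stage above 0.25 rad and value of joint plunger above 0.005 m), for 0.1 s.
At the end, for the whole second after the job is handed in: The plunger is home to within 2 mm in the first hole anticlockwise of the loading slot (stage between 0.66 and 0.91 rad, where no other hole or slot lies), and the stage is at rest (value of joint plunger below 0.002 m and value of joint stage between 0.66 and 0.91 rad and velocity of joint stage between -0.02 and 0.02 rad/s); the robot touches nothing.
It fails at once if the plunger pin is loaded with more than 30 N against the index ring or anything else (contact force between pin and anything else above 30 N).
It fails at once if a loose thing on the bench is moved by more than 15 mm (distance of any of blank, chuck_key, file, try_square, hammer, vee_block, swarf_brush from where it was at the start of the episode above 0.015 m).
It also fails if it takes over 45 s, if anything falls off the work surface, if the arm or the gripper's body presses on something with over 40 N, if the wrist force passes 120 N, or if a joint passes its speed limit or range.

## Robot

A 6-joint arm with a two-finger parallel gripper is mounted at the origin on the work surface. World frame = base frame: x ahead of the robot, y to its left, z up, the work surface at z = 0. Lengths are in m, angles in degrees, forces in N, time in s.
With the tool pointing down it reaches from about 0.25 to 0.725 m from the base axis. Payload 9.7 kg.
Tool frame: the origin (TCP) lies on the centre line of the jaws, within the pads' length; the fingertips stand 14 mm ahead of it and the grasp point (between the pads) lies 5 mm behind it; z points along the fingers, y is the line along which they close (so a half turn about z gives the same grasp; the last joint's range is limited). The gripper opens to 85 mm and grips with 20 to 120 N. Pads are 22 mm wide; open, the fingers measure 114 mm over their backs; the gripper's body (76 mm by 85 mm) begins 54 mm behind the grasp point. The pads swing forward as they close: fully open they stand 13 mm farther back than shut.
Start: joints at [-69.786, 4.979, 10.078, 95.1, 0, 90], TCP at [0.19, -0.516, 0.218] pointing down, gripper open.
Joint ranges: [-179.16, 179.16], [-48.56, 103.87], [-65.8, 70.77], [-126.05, 130.52], [-82.76, 87.17], [-180, 180]. Speed limits (degrees/s): [127.2, 127.2, 147.25, 180, 180, 180].

## Interface

Orientations are given as [roll, pitch, yaw] about the fixed x, y, z axes, in that order (R = Rz(yaw) Ry(pitch) Rx(roll)).
In Python, from workcell import bot, camera, get_calibration, ticket gives the robot as it stands. The module is installed in compiled form; this text tells all that it offers.
- The arm moves only by the tool send_rows, never from a script. Its arguments are lists of equal length, an entry for each row: "linear": the shift along the tool's x, y, z in m, a list of three; "twist": the turn, a rotation vector about the tool's x, y, z in units of 10 degrees (1.0 is 10 degrees), a list of three; "gripper": the opening in per cent of the stroke, from 0 (shut) to 100 (fully open). In form: {"linear": [[x, y, z], ...], "twist": [[wx, wy, wz], ...], "gripper": [gripper, ...]}. A call has 1 to 8 rows; each row shifts and turns the commanded pose from where the row before left it, along the tool's axes as they then stand; what a row does not reach is not made up. A row lasts 1/8 s, in which the tool goes at most 62.5 mm and 10.7 degrees, less where a joint would pass 70% of its speed; a pose out of reach is approached as far as the arm can. A call with a gripper value outside its range is refused whole. The fingers move at their own pace and stop on an object; "grip_force" is the grip in N (left out, the last holds). Time passes only in rows, so rows that do not move let the fingers close. It gives the time, the measured TCP pose, the force, the opening and the grip force at its end, in the units of the state.
- bot.get_obs(): the state, without advancing time (a new reading comes with each control period).
- camera(name): name is "scene" or "top" or "wrist"; returns the picture (400x640x3 uint8, red, green, blue); there is no depth.
- get_calibration(name): a dict with "fx", "fy", "cx", "cy" (pixels), "origin" and "orientation" of the camera in the world; the wrist camera has in their place "hand_eye" (4x4, takes a point from camera to tool coordinates, whose origin is the TCP and whose axes are the flange's). Camera axes: x right, y down, z forward; pixel columns grow to the right and rows downward; lengths in m; the calibration is good to about 2 mm. A picture is of the moment at which its call begins: read the wrist's pose just before it. get_calibration takes no time and is no camera call.
- ticket.job_done(): hands the job in; it is judged then, once.
The state is a dict: "time": time; "q": joint angles; "qd": joint speeds; "joint_efforts": joint torques, N m; "ee_pos": TCP position; "tcp_rot": TCP orientation; "wrist_force": force on the tool from outside, world axes, zero at the start; "torque": the same for the moment, N m; "opening": finger opening in m; "grasp_force": force on a finger pad.
Only numpy, scipy, OpenCV 4.12 (cv2) and the standard library are available. Lean on these libraries where they do the work, as an engineer would, in place of code of your own. Each camera call takes 0.05 s, during which the arm holds its last target. There are 200 camera calls.

## Working session

There is one attempt and no reset: what is moved stays moved. The work goes in short steps, Python scripts to look and compute and a tool call to move; the robot and the scene stay as the last step left them, time stands still between calls to the robot, and variables do not carry over. Pictures are saved under pics/ and viewed, at most 10 in all, crops included, and the job is handed in when it is done.

Besides the shell and the picture viewer there is one more tool, called after ">>>" as name(argument=value, ...) on one line, values as JSON. send_rows: Moves the arm, as the interface text tells. Its arguments: {"type":"object","properties":{"linear":{"type":"array"},"twist":{"type":"array"},"gripper":{"type":"array"},"grip_force":{"type":"number"}},"required":["linear","twist","gripper"]}

```bash
mkdir -p pics
python3 - <<'E'
from workcell import bot,camera,get_calibration
import cv2
o=bot.get_obs();print({k:o[k] for k in('time','ee_pos','tcp_rot','wrist_force','opening')})
for n in('top','scene'):
    cv2.imwrite(f'pics/{n}0.png',camera(n)[:,:,::-1]);print(n,get_calibration(n))
print(get_calibration('wrist'))
E
```

```text
{'time': 0.0, 'ee_pos': array([ 0.18994379, -0.51589129,  0.2170701 ]), 'tcp_rot': array([-1.79923929e+02, -5.50866407e-04,  2.02125556e+01]), 'wrist_force': array([-0.02528293,  0.38639081,  0.35459671]), 'opening': 0.08518737508118057}
top {'fx': 480.83502986240114, 'fy': 480.83502986240114, 'cx': 313.68667745488955, 'cy': 202.35310226220162, 'origin': array([0.38786116, 0.00281504, 1.53466112]), 'orientation': array([-175.58768573,    0.68794688,  -89.08093135])}
scene {'fx': 449.31449482346676, 'fy': 449.31449482346676, 'cx': 317.50422040940606, 'cy': 208.53996427811933, 'origin': array([1.37519448, 0.14590845, 1.03107003]), 'orientation': array([-137.26988935,   -0.65211785,   98.07789852])}
{'fx': 276.8827383523235, 'fy': 276.8827383523235, 'cx': 316.5248475813994, 'cy': 197.093861474644, 'hand_eye': array([[ 1.31307901e-03, -9.47225121e-01, -3.20566445e-01,
         8.39897089e-02],
       [ 9.99999134e-01,  1.21543458e-03,  5.04693192e-04,
        -1.13516714e-04],
       [-8.84305269e-05, -3.20566830e-01,  9.47225897e-01,
        -1.56866036e-01],
       [ 0.00000000e+00,  0.00000000e+00,  0.00000000e+00,
         1.00000000e+00]])}
```

View pics/top0.png

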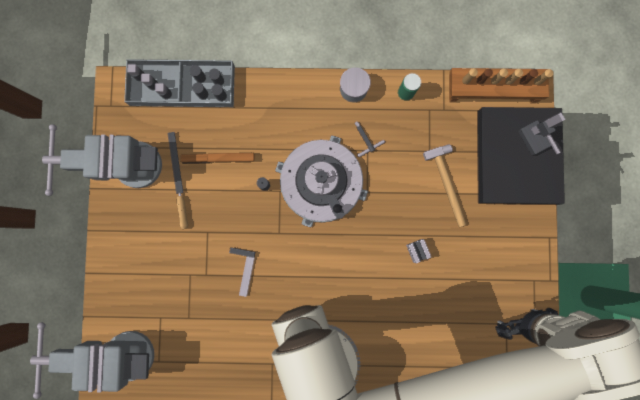

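View pics/scene0.png

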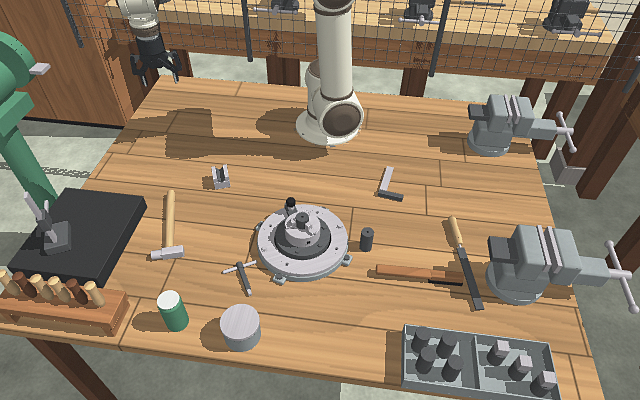

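The top view shows the turntable centred near (322,180) with the black knob near (337,209). The loose things are all clear of the knob's front sector. I'll enlarge this area.

```bash
cat > h.py <<'E'
import numpy as np, cv2
from scipy.spatial.transform import Rotation as R
from workcell import get_calibration
def ray(n,u,v,z,obs=None):
    c=get_calibration(n)
    if n=='wrist':
        T=np.eye(4);T[:3,:3]=R.from_euler('xyz',obs['tcp_rot'],degrees=True).as_matrix();T[:3,3]=obs['ee_pos']
        T=T@c['hand_eye'];M,o=T[:3,:3],T[:3,3]
    else: M,o=R.from_euler('xyz',c['orientation'],degrees=True).as_matrix(),c['origin']
    d=M@np.array([(u-c['cx'])/c['fx'],(v-c['cy'])/c['fy'],1]);return o+d*(z-o[2])/d[2]
E
python3 - <<'E'
from h import *
i=cv2.imread('pics/top0.png')[130:235,255:395]
cv2.imwrite('pics/c.png',cv2.resize(i,None,fx=5,fy=5,interpolation=cv2.INTER_CUBIC))
print(ray('top',322,177,.12),ray('top',322,181,.034),ray('top',337,209,.085))
E
```

```text
[ 0.57243467 -0.00186831  0.12      ] [ 0.57100558 -0.00233912  0.034     ] [ 0.48037367 -0.04869069  0.085     ]
```

View pics/c.png

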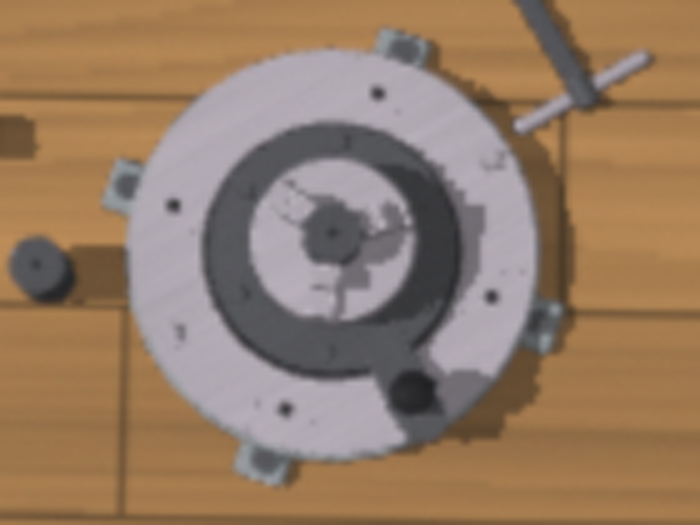

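The crop shows index holes at (378,93), (173,205), (286,409) and (491,297), with the knob at (411,391). Anticlockwise, the next hole is (491,297).

Run:
```python
from h import *
P=lambda u,v,z:ray('top',(u+.5)/5+255-.5,(v+.5)/5+130-.5,z)
H=np.array([P(*p,.034) for p in((378,93),(173,205),(286,409),(491,297))]);c=H.mean(0);print(c)
a=lambda p:np.degrees(np.arctan2(*(p-c)[1::-1]))
for h in H: print(h,np.hypot(*(h-c)[:2]),a(h))
k=P(411,390,.085);print('knob',k,np.hypot(*(k-c)[:2]),a(k)); print(P(333,233,.12))
```

```text
[0.57502827 0.00090499 0.034     ]
[ 0.67557196 -0.02668397  0.034     ] 0.10426017397949504 -15.344160935757115
[0.60245086 0.10138899 0.034     ] 0.10415869374324378 74.73540024520345
[0.47490889 0.02813205 0.034     ] 0.10375549616137708 164.78655387928325
[ 0.54718137 -0.09921713  0.034     ] 0.1039225099609524 -105.54281313314756
knob [ 0.48459987 -0.04803497  0.085     ] 0.10282224921316682 -151.57769835450978
[5.74787201e-01 5.36576965e-04 1.20000000e-01]
```

Four holes fit the 104 mm circle within 0.3 mm, and the blank's top lies on the axis, so C ≈ (0.575, 0.001). The knob is at −151.5° and the hole at −105.3°, about 46° of swing. I'll go above the knob with the jaw line tangential (yaw ≈ 28.5).

>>> send_rows(linear=[[0.0437,-0.0337,0.0],[0.0437,-0.0337,0.0],[0.0437,-0.0337,0.0],[0.0437,-0.0337,0.0],[0.0437,-0.0337,0.0],[0.0437,-0.0337,0.0],[0.0437,-0.0337,0.0],[0.0437,-0.0337,0.0]], twist=[[0,0,0],[0,0,0],[0,0,0],[0,0,0],[0,0,0],[0,0,0],[0,0,0],[0,0,0]], gripper=[100,100,100,100,100,100,100,100])

```text
time: 1.1
ee_pos: [0.4255, -0.1406, 0.2176]
tcp_rot: [180.0, 0.0, 20.2]
wrist_force: [-0.3, -0.8, 0.4]
opening: 0.0853
grasp_force: 0.0
```

>>> send_rows(linear=[[0.0437,-0.0337,0.015],[0.0437,-0.0337,0.015],[0,0,0.02],[0,0,0]], twist=[[0,0,0],[0,0,0],[0,0,-0.83],[0,0,0]], gripper=[100,100,80,70])

```text
time: 1.6
ee_pos: [0.4829, -0.0483, 0.1661]
tcp_rot: [-179.9, 0.2, 28.5]
wrist_force: [-0.2, -1.3, 0.7]
opening: 0.06
grasp_force: 0.0
```

Run:
```python
from h import *
from workcell import bot,camera
o=bot.get_obs();print(o['ee_pos'],o['tcp_rot'],o['q'],o['wrist_force'],o['opening'],o['time'])
cv2.imwrite('pics/w1.png',camera('wrist')[:,:,::-1])
```

```text
[ 0.4828871  -0.04825887  0.16613424] [-1.79894735e+02  1.60424254e-01  2.85467996e+01] [-5.70506873e+00 -4.42444765e+00 -5.08863114e+00  8.95276651e+01
 -3.28247234e-03  1.45748285e+02] [-0.17258564 -1.31667704  0.67120612] 0.06004356143549523 1.6
```

View pics/w1.png

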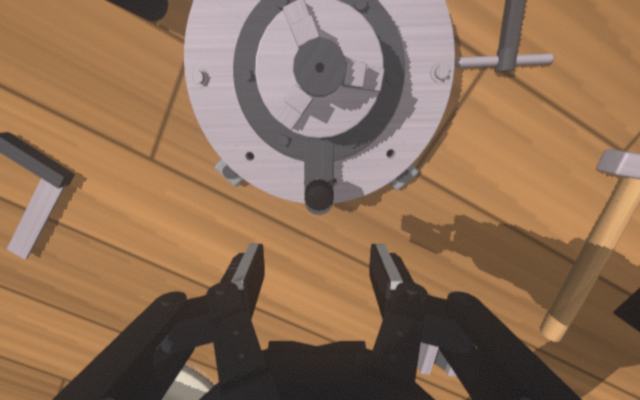

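The wrist view shows the knob's top at (319,192), the jaws straddling its line, holes at (250,156) and (390,153), and the blank's top at (320,67). No loose thing is near the swing.

Run:
```python
from h import *
from workcell import bot
o=bot.get_obs();W=lambda u,v,z:ray('wrist',u,v,z,o)
k=W(319,192,.085);c=W(320,67,.12);h=W(390,153,.034);h2=W(250,156,.034)
for n,p in(('knob',k),('c',c),('h',h),('h2',h2)): print(n,p,np.hypot(*(p-[.575,.001,0])[:2]),np.degrees(np.arctan2(p[1]-.001,p[0]-.575)))
```

```text
knob [ 0.49115874 -0.0472033   0.085     ] 0.09671047198931561 -150.10388172856236
c [ 5.78520488e-01 -1.39374299e-05  1.20000000e-01] 0.003663591726773215 -16.066955196712428
h [ 0.55028552 -0.10029912  0.034     ] 0.10427040839188406 -103.71089843010036
h2 [0.47734818 0.02765226 0.034     ] 0.10122361505883622 164.73398837436307
```

>>> send_rows(linear=[[0.001,0,0.03],[0,0,0.03],[0,0,0.025],[0,0,0.01],[0,0,0]], twist=[[0,0,0],[0,0,0],[0,0,0],[0,0,0],[0,0,0]], gripper=[65,65,65,65,65], grip_force=40)

```text
time: 2.28
ee_pos: [0.4846, -0.0489, 0.0734]
tcp_rot: [180.0, -0.0, 28.4]
wrist_force: [0.2, -0.6, -0.2]
opening: 0.0552
grasp_force: 0.0
```

>>> send_rows(linear=[[0,0,0],[0,0,0],[0,0,0],[0,0,0],[0,0,0],[0,0,0],[0,0,0],[0,0,0]], twist=[[0,0,0],[0,0,0],[0,0,0],[0,0,0],[0,0,0],[0,0,0],[0,0,0],[0,0,0]], gripper=[45,40,35,30,25,20,20,20], grip_force=40)

```text
time: 3.28
ee_pos: [0.4845, -0.0484, 0.0728]
tcp_rot: [-180.0, 0.0, 28.5]
wrist_force: [0.7, 0.7, -0.7]
opening: 0.0166
grasp_force: 0.0
```

The opening is 16.6 mm, below the knob's 26 mm, with no grip force. I'll look before doing anything else.

Run:
```python
from h import *
from workcell import bot,camera
w=camera('wrist')[100:340,160:480,::-1];s=camera('scene')[170:290,240:400,::-1]
cv2.imwrite('pics/w2.png',np.vstack([cv2.resize(w,(400,300),interpolation=2),cv2.resize(s,(400,300),interpolation=2)]))
o=bot.get_obs();print(o['opening'],o['grasp_force'])
```

```text
0.016810559440227475 0.0
```

View pics/w2.png

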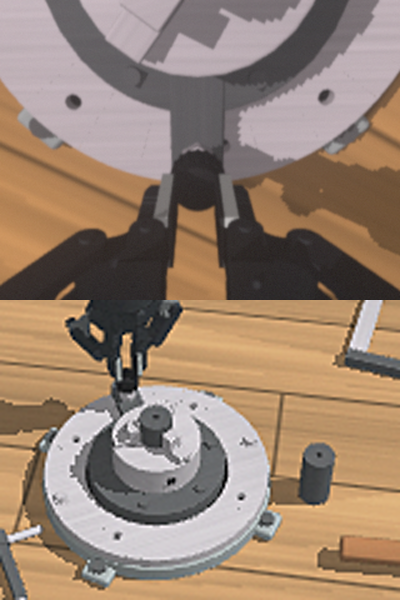

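The knob is at about (198,175) in the wrist crop. The pads stop just outside or above it, and 20 % was 17 mm, so nothing was gripped. I'll project the known tool points to see whether the miss is radial or in height.

Run:
```python
from h import *
from workcell import bot
c=get_calibration('wrist');o=bot.get_obs();i=np.linalg.inv(c['hand_eye'])
def pr(p):
    q=i@np.r_[p,1];return np.array([c['fx']*q[0]/q[2]+c['cx'],c['fy']*q[1]/q[2]+c['cy']])
crop=lambda u:(u-[160,100])*1.25
for n,p in(('tipL',(0,.0085,.014)),('tipR',(0,-.0085,.014)),('tipin',(.011,-.0085,.014)),('tipout',(-.011,-.0085,.014)),('gp',(0,-.0085,-.005))):print(n,pr(p).round(),crop(pr(p)).round())
for dx in(0,.007,.02): print('knob top',dx,crop(pr((dx,0,-.012))).round(),'bottom',crop(pr((dx,0,.008))).round())
u=np.array([198,165])/1.25+[160,100]
print('as knob top',ray('wrist',*u,.085,o),o['ee_pos'])
w=cv2.imread('pics/w2.png')[130:250,130:270];cv2.imwrite('pics/w3.png',cv2.resize(w,None,fx=5,fy=5,interpolation=2))
```

```text
tipL [329. 233.] [211. 167.]
tipR [304. 233.] [180. 167.]
tipin [303. 219.] [179. 148.]
tipout [304. 248.] [180. 185.]
gp [302. 247.] [178. 184.]
knob top 0 [195. 191.] bottom [195. 172.]
knob top 0.007 [195. 178.] bottom [195. 160.]
knob top 0.02 [195. 152.] bottom [195. 137.]
as knob top [ 0.49731268 -0.04294016  0.085     ] [ 0.48456464 -0.0483954   0.07278362]
```

View pics/w3.png

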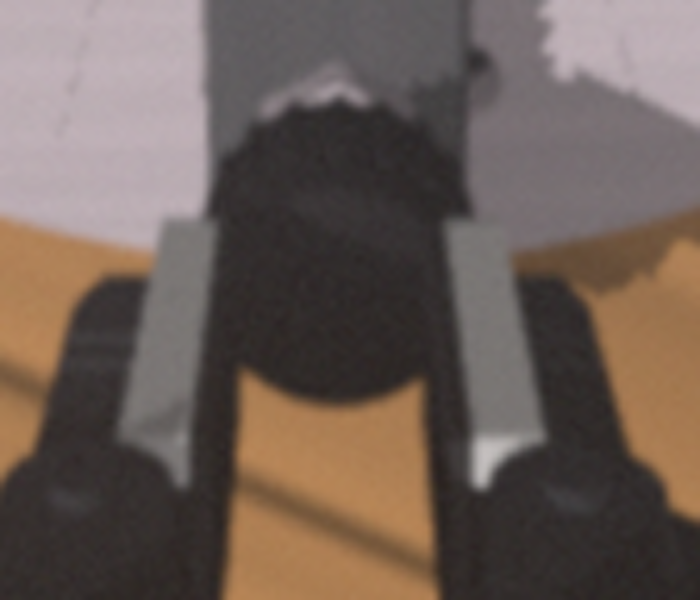

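Projection says the knob is centred between the fingers: its top disc is at about (197,189) against a predicted (195,191). I'll close further at low force to learn whether the pads are on it.

>>> send_rows(linear=[[0,0,0],[0,0,0],[0,0,0],[0,0,0]], twist=[[0,0,0],[0,0,0],[0,0,0],[0,0,0]], gripper=[17,14,11,8], grip_force=20)

```text
time: 3.88
ee_pos: [0.4846, -0.0484, 0.0728]
tcp_rot: [180.0, -0.0, 28.5]
wrist_force: [0.9, -0.6, -0.6]
opening: 0.0067
grasp_force: 0.0
```

Run:
```python
from h import *
from workcell import bot,camera
w=camera('wrist')[180:300,240:400,::-1];s=camera('scene')[160:240,250:330,::-1]
cv2.imwrite('pics/w4.png',np.hstack([cv2.resize(w,(480,360),interpolation=2),cv2.resize(s,(320,360),interpolation=2)]))
```

```text
(no output)
```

View pics/w4.png

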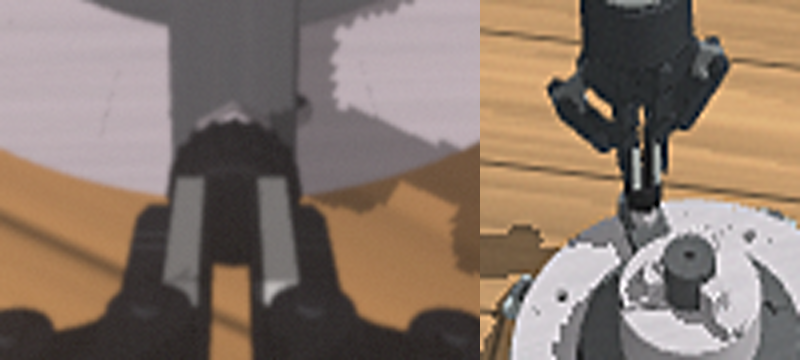

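The pads overlap the knob in the image, so they closed just above it. Both pictures put the real fingertips about 24 mm behind the nominal position: gap 108 px at 60 mm opening gives depth 0.154, not 0.176. I'll open and go 20 mm lower. Even with nominal fingers that clears the ring, since they straddle the arm.

>>> send_rows(linear=[[0,0,0],[0,0,0],[0,0,0],[0,0,0],[0,0,0],[0,0,0]], twist=[[0,0,0],[0,0,0],[0,0,0],[0,0,0],[0,0,0],[0,0,0]], gripper=[60,60,60,60,60,60])

```text
time: 4.72
ee_pos: [0.4846, -0.0484, 0.0728]
tcp_rot: [-180.0, -0.0, 28.5]
wrist_force: [-0.3, -0.3, 0.9]
opening: 0.0514
grasp_force: 0.0
```

>>> send_rows(linear=[[0,0,0.005],[0,0,0.005],[0,0,0.005],[0,0,0.005],[0,0,0]], twist=[[0,0,0],[0,0,0],[0,0,0],[0,0,0],[0,0,0]], gripper=[60,60,60,60,60])

```text
time: 5.35
ee_pos: [0.4842, -0.0484, 0.0523]
tcp_rot: [-180.0, 0.0, 28.5]
wrist_force: [-0.2, 0.9, -0.3]
opening: 0.0514
grasp_force: 0.0
```

>>> send_rows(linear=[[0,0,0],[0,0,0],[0,0,0],[0,0,0],[0,0,0],[0,0,0],[0,0,0],[0,0,0]], twist=[[0,0,0],[0,0,0],[0,0,0],[0,0,0],[0,0,0],[0,0,0],[0,0,0],[0,0,0]], gripper=[45,40,35,30,27,25,22,20], grip_force=30)

```text
time: 6.35
ee_pos: [0.4847, -0.0485, 0.0531]
tcp_rot: [180.0, -0.0, 28.5]
wrist_force: [-1.3, -0.8, 4.9]
opening: 0.025
grasp_force: 29.4
```

Gripped: 25 mm opening at 29 N. Firm up and pull 9.5 mm.

>>> send_rows(linear=[[0,0,0],[0,0,0],[0,0,-0.0025],[0,0,-0.0025],[0,0,-0.0025],[0,0,-0.002],[0,0,0],[0,0,0]], twist=[[0,0,0],[0,0,0],[0,0,0],[0,0,0],[0,0,0],[0,0,0],[0,0,0],[0,0,0]], gripper=[15,15,15,15,15,15,15,15], grip_force=50)

```text
time: 7.35
ee_pos: [0.4845, -0.0484, 0.0615]
tcp_rot: [-180.0, 0.0, 28.5]
wrist_force: [5.1, -0.3, -9.6]
opening: 0.0241
grasp_force: 49.6
```

Plunger is about 9 mm up, with −9.6 N on the wrist. Swing 20° along the arc, turning with the stage.

>>> send_rows(linear=[[0.0001,0.0045,0],[0.0001,0.0045,0],[0.0001,0.0045,0],[0.0001,0.0045,0],[0.0001,0.0045,0],[0.0001,0.0045,0],[0.0001,0.0045,0],[0.0001,0.0045,0]], twist=[[0,0,-0.25],[0,0,-0.25],[0,0,-0.25],[0,0,-0.25],[0,0,-0.25],[0,0,-0.25],[0,0,-0.25],[0,0,-0.25]], gripper=[15,15,15,15,15,15,15,15])

```text
time: 8.35
ee_pos: [0.5061, -0.076, 0.0611]
tcp_rot: [-179.8, 0.0, 48.6]
wrist_force: [2.7, 2.4, -10.7]
opening: 0.0241
grasp_force: 49.7
```

>>> send_rows(linear=[[0.0001,0.0045,0],[0.0001,0.0045,0],[0.0001,0.0045,0],[0.0001,0.0045,0],[0.0001,0.0045,0],[0.0001,0.0045,0],[0,0,0],[0,0,0]], twist=[[0,0,-0.25],[0,0,-0.25],[0,0,-0.25],[0,0,-0.25],[0,0,-0.25],[0,0,-0.25],[0,0,0],[0,0,0]], gripper=[15,15,15,15,15,15,15,15])

```text
time: 9.35
ee_pos: [0.5287, -0.0915, 0.0616]
tcp_rot: [-179.9, 0.0, 63.4]
wrist_force: [1.7, -2.5, -11.5]
opening: 0.0242
grasp_force: 49.8
```

Run:
```python
from h import *
from workcell import bot,camera
o=bot.get_obs();p=o['ee_pos'];d=p-[.575,.001,0];print(p,np.hypot(*d[:2]),np.degrees(np.arctan2(d[1],d[0])),o['q'],o['wrist_force'])
w=camera('wrist')[60:300,160:480,::-1]
cv2.imwrite('pics/w5.png',cv2.resize(w,(720,540),interpolation=2))
```

```text
[ 0.52866429 -0.09154697  0.06163886] 0.10349849658642396 -116.59586267449025 [-9.81409496e+00  3.07580798e+00 -9.20276784e+00  7.78015141e+01
 -1.83173579e-02  1.06738614e+02] [  1.71276049  -2.54761264 -11.45035176]
```

View pics/w5.png

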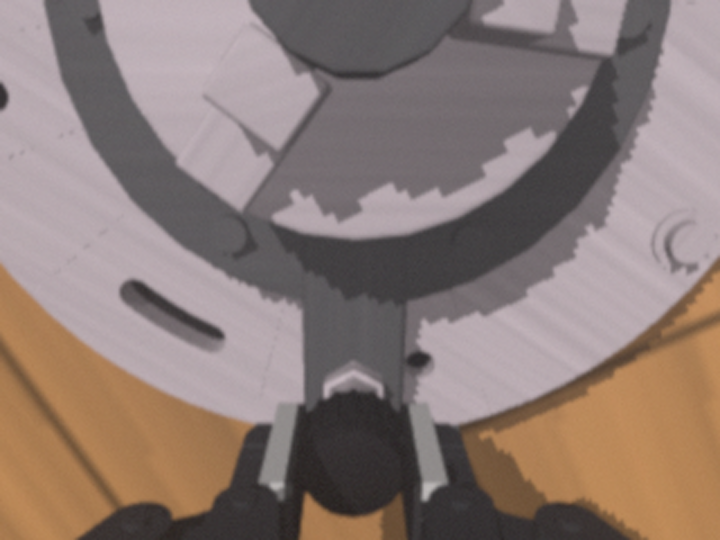

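The slot is at the left, around (172,315). The next hole is at (418,359), just beyond the arm, consistent with about 11° to go. Advance 6°, lower 2.5 mm, then loosen so that the pin rides on the face.

>>> send_rows(linear=[[0.0001,0.0036,0],[0.0001,0.0036,0],[0.0001,0.0036,0],[0,0,0],[0,0,0.0008],[0,0,0.0008],[0,0,0.0008],[0,0,0]], twist=[[0,0,-0.2],[0,0,-0.2],[0,0,-0.2],[0,0,0],[0,0,0],[0,0,0],[0,0,0],[0,0,0]], gripper=[15,15,15,15,15,15,15,15])

```text
time: 10.4
ee_pos: [0.5394, -0.0961, 0.0601]
tcp_rot: [180.0, 0.0, 69.5]
wrist_force: [-1.3, -6.4, -9.0]
opening: 0.0238
grasp_force: 50.0
```

Run:
```python
from h import *
from workcell import bot
o=bot.get_obs();p=o['ee_pos'];C=np.array([.575,.001,0]);d=p-C;print(p,np.hypot(*d[:2]),np.degrees(np.arctan2(d[1],d[0])),o['wrist_force'])
# hole/slot in w5, taken at this pose:
q=dict(ee_pos=np.array([.52866,-.09155,.06164]),tcp_rot=np.array([-179.9,0,63.4]))
for n,u,v in(('hole',418,359),('slotA',129,290),('slotB',214,339)):
    x=ray('wrist',160+u/2.25,60+v/2.25,.034,q);e=x-C;print(n,x,np.hypot(*e[:2]),np.degrees(np.arctan2(e[1],e[0])))
```

```text
[ 0.53938267 -0.0961468   0.06010569] 0.10347025794985336 -110.13465989071958 [-1.30302861 -6.44992037 -8.99728133]
hole [ 0.55037104 -0.0979488   0.034     ] 0.10196788657594885 -103.97724072715788
slotA [ 0.4799086  -0.03693721  0.034     ] 0.1023797123274502 -158.2502139523062
slotB [ 0.49517549 -0.06274629  0.034     ] 0.10215450382095377 -141.38982146173362
```

Still hanging on the spring at about −9 N, with the hole about 5° ahead. Loosen the jaws.

>>> send_rows(linear=[[0,0,0],[0,0,0],[0,0,0],[0,0,0.002],[0,0,0.002],[0,0,0]], twist=[[0,0,0],[0,0,0],[0,0,0],[0,0,0],[0,0,0],[0,0,0]], gripper=[34,34,34,34,34,34], grip_force=20)

```text
time: 11.15
ee_pos: [0.539, -0.0956, 0.0556]
tcp_rot: [-180.0, 0.0, 69.5]
wrist_force: [-0.3, 0.3, -0.8]
opening: 0.0289
grasp_force: 0.0
```

>>> send_rows(linear=[[0,0.0009,0],[0,0.0009,0],[0,0.0009,0],[0,0.0009,0]], twist=[[0,0,-0.05],[0,0,-0.05],[0,0,-0.05],[0,0,-0.05]], gripper=[34,34,34,34])

```text
time: 11.65
ee_pos: [0.5414, -0.0963, 0.0557]
tcp_rot: [-179.8, -0.0, 71.6]
wrist_force: [-8.4, 5.9, 5.1]
opening: 0.0292
grasp_force: 4.9
```

The pin is riding and the finger is pushing at about 10 N. Continue in small steps.

>>> send_rows(linear=[[0,0.0009,0],[0,0.0009,0],[0,0,0]], twist=[[0,0,-0.05],[0,0,-0.05],[0,0,0]], gripper=[34,34,34])

```text
time: 12.02
ee_pos: [0.5428, -0.0967, 0.0557]
tcp_rot: [-179.8, -0.0, 72.6]
wrist_force: [-7.1, 3.5, 4.3]
opening: 0.0292
grasp_force: 4.3
```

>>> send_rows(linear=[[0,0.0009,0],[0,0.0009,0],[0,0,0]], twist=[[0,0,-0.05],[0,0,-0.05],[0,0,0]], gripper=[34,34,34])

```text
time: 12.4
ee_pos: [0.5445, -0.0973, 0.0556]
tcp_rot: [-179.8, -0.0, 73.6]
wrist_force: [-7.4, 3.8, 4.2]
opening: 0.0293
grasp_force: 4.2
```

>>> send_rows(linear=[[0,0.0006,0],[0,0.0006,0],[0,0,0]], twist=[[0,0,-0.03],[0,0,-0.03],[0,0,0]], gripper=[34,34,34])

```text
time: 12.78
ee_pos: [0.5471, -0.0984, 0.0557]
tcp_rot: [-180.0, 0.0, 74.1]
wrist_force: [-2.3, -0.7, -1.4]
opening: 0.029
grasp_force: 0.3
```

>>> send_rows(linear=[[0,0.0006,0],[0,0,0]], twist=[[0,0,-0.03],[0,0,0]], gripper=[34,34])

```text
time: 13.02
ee_pos: [0.5482, -0.0987, 0.0561]
tcp_rot: [179.9, -0.0, 74.4]
wrist_force: [0.5, -0.7, -0.1]
opening: 0.0289
grasp_force: 0.0
```

The force fell to zero, as if the pin dropped in. Feel for the hard stop.

>>> send_rows(linear=[[0,0.0006,0],[0,0.0006,0],[0,0,0]], twist=[[0,0,0],[0,0,0],[0,0,0]], gripper=[34,34,34])

```text
time: 13.4
ee_pos: [0.5489, -0.0989, 0.0559]
tcp_rot: [180.0, 0.0, 74.4]
wrist_force: [-0.2, 0.0, -0.3]
opening: 0.0288
grasp_force: 0.0
```

Run:
```python
from h import *
from workcell import bot,camera
o=bot.get_obs();print(o['ee_pos'],o['wrist_force'],o['opening'])
w=camera('wrist')[180:300,240:400,::-1];s=camera('scene')[160:240,250:330,::-1]
cv2.imwrite('pics/w6.png',np.hstack([cv2.resize(w,(480,360),interpolation=2),cv2.resize(s,(320,360),interpolation=2)]))
```

```text
[ 0.54894426 -0.09885318  0.0559024 ] [-0.17458752  0.00676634 -0.26284954] 0.028753591231952435
```

View pics/w6.png

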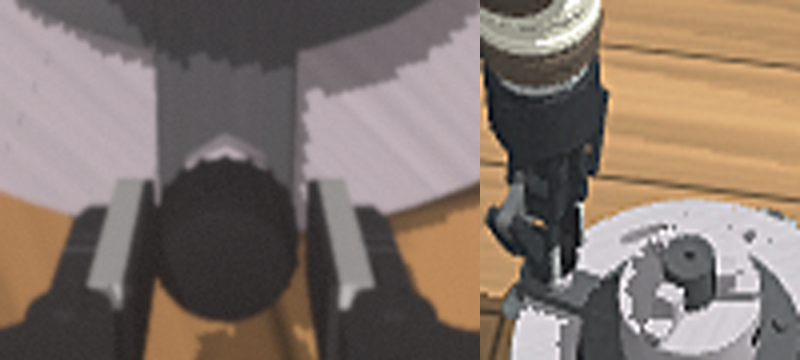

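The knob sits between the open pads, its centre near (228,240), slightly nearer the left pad, touching neither. I'll feel a little further for the stop.

>>> send_rows(linear=[[0,0.0006,0],[0,0.0006,0],[0,0,0]], twist=[[0,0,0],[0,0,0],[0,0,0]], gripper=[34,34,34])

```text
time: 13.88
ee_pos: [0.5498, -0.0991, 0.0559]
tcp_rot: [-180.0, 0.0, 74.4]
wrist_force: [-1.6, 0.1, 1.8]
opening: 0.029
grasp_force: 1.2
```

>>> send_rows(linear=[[0,0.0005,0],[0,0,0]], twist=[[0,0,0],[0,0,0]], gripper=[34,34])

```text
time: 14.12
ee_pos: [0.5504, -0.0993, 0.0558]
tcp_rot: [-180.0, 0.0, 74.4]
wrist_force: [-1.5, -1.1, 1.2]
opening: 0.0295
grasp_force: 1.2
```

>>> send_rows(linear=[[0,0.0005,0],[0,0.0005,0],[0,0,0]], twist=[[0,0,0],[0,0,0],[0,0,0]], gripper=[34,34,34])

```text
time: 14.5
ee_pos: [0.5511, -0.0996, 0.0558]
tcp_rot: [-180.0, 0.0, 74.4]
wrist_force: [-5.8, -1.1, 2.6]
opening: 0.0291
grasp_force: 2.4
```

>>> send_rows(linear=[[0,0.0005,0],[0,0,0]], twist=[[0,0,0],[0,0,0]], gripper=[34,34])

```text
time: 14.75
ee_pos: [0.5512, -0.0996, 0.0558]
tcp_rot: [-179.9, 0.0, 74.4]
wrist_force: [-6.5, 0.4, 4.1]
opening: 0.0289
grasp_force: 3.3
```

>>> send_rows(linear=[[0,0.0005,0],[0,0.0005,0],[0,0,0]], twist=[[0,0,0],[0,0,0],[0,0,0]], gripper=[34,34,34])

```text
time: 15.12
ee_pos: [0.5515, -0.0997, 0.0558]
tcp_rot: [-179.8, 0.0, 74.4]
wrist_force: [-12.0, 1.1, 6.0]
opening: 0.0291
grasp_force: 5.3
```

That is a hard stop: 12 N for 0.3 mm. Back off, open wide, rise clear and take a last look.

>>> send_rows(linear=[[0,-0.002,0],[0,-0.0015,0],[0,0,0],[0,0,0],[0,0,0],[0,0,0]], twist=[[0,0,0],[0,0,0],[0,0,0],[0,0,0],[0,0,0],[0,0,0]], gripper=[60,65,65,65,65,65])

```text
time: 15.88
ee_pos: [0.5496, -0.099, 0.0559]
tcp_rot: [180.0, -0.0, 74.4]
wrist_force: [0.8, -0.5, -0.0]
opening: 0.0557
grasp_force: 0.0
```

>>> send_rows(linear=[[0,0,-0.01],[0,0,-0.02],[0,0,-0.03],[0,0,-0.04],[-0.02,0,-0.02],[0,0,0],[0,0,0]], twist=[[0,0,0],[0,0,0],[0,0,0],[0,0,0],[0,0,0],[0,0,0],[0,0,0]], gripper=[65,65,65,65,65,65,65])

```text
time: 16.75
ee_pos: [0.5441, -0.118, 0.1753]
tcp_rot: [-180.0, -0.0, 74.4]
wrist_force: [0.2, 0.7, 0.2]
opening: 0.0554
grasp_force: 0.0
```

Run:
```python
from h import *
from workcell import bot,camera
o=bot.get_obs();print(o['time'],repr(o['ee_pos']),repr(o['tcp_rot']),o['wrist_force'],o['opening'])
w=camera('wrist')[100:260,220:420,::-1]
cv2.imwrite('pics/w7.png',cv2.resize(w,(750,600),interpolation=2))
```

```text
16.75 array([ 0.54406996, -0.11803152,  0.17532502]) array([-1.79964930e+02, -8.33833917e-03,  7.43964658e+01]) [0.1769365 0.7455212 0.1565258] 0.055405145567997624
```

View pics/w7.png

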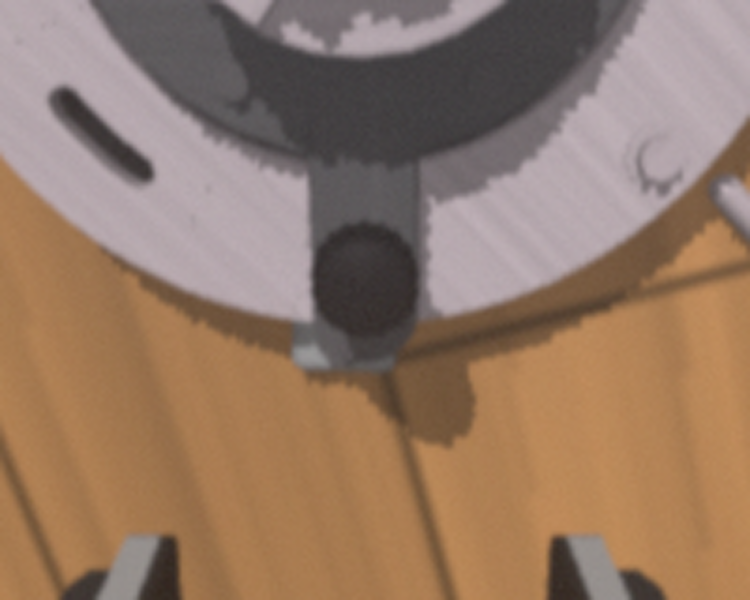

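The knob is at (365,278), the arm covers the hole, and the slot is at the left with ends near (66,100) and (140,170). Check the angle between slot and knob.

Run:
```python
from h import *
from workcell import camera
q=dict(ee_pos=np.array([.54407,-.11803,.17533]),tcp_rot=np.array([-179.965,-.008,74.396]))
W=lambda u,v,z:ray('wrist',220+u/3.75,100+v/3.75,z,q)
a,b=W(66,100,.034),W(140,170,.034)
for C in((.575,.001),(.577,.0005)):
    f=lambda p:np.degrees(np.arctan2(p[1]-C[1],p[0]-C[0]));s=(f(a)+f(b))/2
    for z in(.085,.091):
        k=W(365,278,z);print(C,z,k,np.hypot(*(k[:2]-C)),'slot',s,'rel',f(k)-s)
# knob in top view: parallax-free check of angle
t=cv2.cvtColor(camera('top'),cv2.COLOR_RGB2GRAY)[150:240,280:380];m=cv2.inRange(t,0,38)
n,_,st,ce=cv2.connectedComponentsWithStats(m)
for i in range(1,n):
    if st[i,4]>15: print(st[i],ray('top',*(ce[i]+[280,150]),.085))
```

```text
(0.575, 0.001) 0.085 [ 0.55182414 -0.09731514  0.085     ] 0.10100983465664089 slot -149.54114246816408 rel 46.276943014220834
(0.575, 0.001) 0.091 [ 0.55221105 -0.09587676  0.091     ] 0.09952106535568671 slot -149.54114246816408 rel 46.30374791068546
(0.577, 0.0005) 0.085 [ 0.55182414 -0.09731514  0.085     ] 0.10100309400148787 slot -150.33855552550335 rel 45.90492899445799
(0.577, 0.0005) 0.091 [ 0.55221105 -0.09587676  0.091     ] 0.09951367498570884 slot -150.33855552550335 rel 45.9142362292622
```

The knob stands 46° ± 1 from the slot's middle, at the 45° hole. With the force release and the hard stop, the pin is home. Handing in.

```bash
python3 -c "
from workcell import ticket;print(ticket.job_done())"
```

```text
the job is handed in; nothing more can be done
None
```

I handed the job in after about 17 s of robot time: the plunger is pulled, the stage is swung about 46° anticlockwise to the next hole, and the knob is let go. The force drop and the 12 N hard stop show the pin in the hole, but I did not measure its depth directly, and the hand-in returned no verdict.

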